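Read the air receiver's pressure with a push-on gauge

TASK

Take the push-on pressure gauge out of its stand, set its bell mouth squarely over the valve stem on the air receiver and press straight down with a firm, steady push of about 16 N (never over 25 N) for at least one and a half seconds, so that it seals and the pressure pushes the reading rod out. Then lift it off and put it back upright, fully home in its stand, with the rod still showing the reading. Leave the other things on the bench where they are.

Things in the scene. Friction and masses are not known exactly. Their poses are not given: they have to be found in the camera images.
- gauge: Push-on pressure gauge, 0.22 to 0.32 kg, 72 mm high, chuck down in the stand at the start. Origin: centre of the chuck's open mouth at the very bottom; own z up, own x along the barrel towards the rod. Brass chuck at z 0 to 24 mm, 25 mm across at most; black rubber flange 42 mm across at z 24 to 28; aluminium grip head at z 28 to 70, steel cap on it to z 72.
- gauge_head (a point): Centre of the grip head, on the gauge's axis 49 mm above its origin. The head is 32 mm along own x, 26 mm along own y (grip it across y) and 42 mm high. A dark barrel 16 to 18 mm thick leaves it along +x, 46 mm above the gauge's origin, and ends 76 mm from the axis; the white reading rod, 7 mm thick, comes out of its end.
- gauge_mouth (a point): Centre of the chuck's open mouth, same as the gauge's origin. The bell mouth is 17 mm wide and narrows over 7 mm to an 11 mm bore; 12 mm up lies the face of a sprung seal: 2 N to start, 1 N more per mm, stop at 10 mm. The hidden pressure pushes back with a further 3 to 8 N. Under 12 N in all the seal leaks and gives no true reading.
- rod (a joint): How far the reading rod has come out, m: 0 is in (3 mm of it shows), 0.028 at most. While the gauge is seated on the stem the hidden pressure pushes it out 8 to 25 mm; its friction keeps it there afterwards unless something pushes it back.
- tank: Air receiver: grey steel cylinder 80 mm across and 180 mm long, lying along its own y axis on two dark saddles, fixed. Origin: centre of its underside on the bench; crown 92 mm up. A steel boss 26 mm across in the middle of the crown carries the upright brass valve stem; the short brass filler plug 65 mm along own +y is not the valve.
- boss_top (a point): Centre of the boss's flat top, 100 mm above the bench, on the axis of the valve stem. The stem is a rigid upright brass tube 8 mm across. It is screwed in by an unknown amount: its tip stands anywhere from 25 to 41 mm above this point and must be found by feel.
- stand: Gauge stand: grey plastic block 76 x 76 mm, 36 mm high, fixed, with an upright hole 31 mm across through its middle. Origin: centre of its underside. With the gauge home, its chuck hangs in the hole, its flange rests on the block and its origin lies 12 mm above the stand's origin.
- stand_hole (a point): Centre of the hole's mouth on top of the stand, 36 mm above the bench.
- film_core_1: Bystander, leave alone: pale yellow plastic film core, ring 50 mm across, 34 high. Origin: centre of its underside as it lies.
- can_blue: Bystander, leave alone: round blue film can with a black lid, 50 mm across, 30 high. Origin: centre of its underside as it lies.
- canister_dark: Bystander, leave alone: upright dark film canister, 35 mm across, 48 high. Origin: centre of its underside as it lies.
- cell_box_1: Bystander, leave alone: small orange and black battery carton, 30 x 52 x 26 mm. Origin: centre of its underside as it lies.
- tape_black: Bystander, leave alone: roll of black tape lying flat, 60 mm across, 19 high. Origin: centre of its underside as it lies.
- oil_vial: Bystander, leave alone: small brown vial with a white cap lying down, 14 x 56 mm. Origin: centre of its underside as it lies.
- rewind_left: Fixed black film rewind at the bench's front edge between stand and receiver, an obstacle: keep tool and gauge clear. Origin: its foot on the bench. Its post is up to 200 mm high (x -50 to 33, y -45 to 135 mm from the origin), its crank hangs in front (-x), and a level 8 mm spindle sticks out 153 mm along +x, at y 6 mm, 150 mm above the bench.
There are look-alikes about, which are no part of the job. What is shaped like the gauge but brown is not meant.

How it is judged:
By the outcome, as a careful person would: the job done as asked, in the order asked, and still so for the second after the job is handed in, with the robot touching nothing.
It also fails if it takes over 67 s, if anything falls off the work surface, if the arm or the gripper's body presses on something with over 40 N, if the wrist force passes 120 N, or if a joint passes its speed limit or range.

ROBOT

A 7-joint arm with a two-finger parallel gripper is mounted at the origin on a cart in front of the work surface, level with it; the furniture and walls round the work are solid. World frame = base frame: x ahead of the robot, y to its left, z up, the work surface at z = 0. Lengths are in m, angles in rad, forces in N, time in s.
With the tool pointing down it reaches from about 0.4 to 0.875 m from the base axis. Payload 6.5 kg.
Tool frame: the origin (TCP) lies midway between the tips of the shut fingers; the grasp point (between the pads) lies 19 mm behind it; z points along the fingers, y is the line along which they close (so a half turn about z gives the same grasp; the last joint's range is limited). The gripper opens to 88 mm and grips with 3 to 60 N. Pads are 18 mm wide; open, the fingers measure 123 mm over their backs; the gripper's body (75 mm by 187 mm) begins 45 mm behind the grasp point.
Start: joints at [1.144, 0.536, -0.004, 1.538, 0.003, 1.067, -0.071], TCP at [0.229, -0.608, 0.201] pointing down, gripper open.
Joint ranges: [-2.7, 2.7], [-0.37, 2.16], [-1.27, 1.26], [0.24, 2.4], [-1.31, 4.45], [0.19, 1.91], [-2.76, 2.76]. Speed limits (rad/s): [2.39, 2.39, 3.14, 3.14, 3.14, 3.14, 3.14].

INTERFACE

Orientations are given as a rotation vector (axis times angle).
In Python, from rig import r gives the robot as it stands. The module is installed in compiled form; this text tells all that it offers.
- The arm moves only by the tool play_rows, never from a script. Its argument "steps" is a list of rows, each a list of 3 entries, a list of its own where there are three numbers: the turn, a rotation vector about the world's x, y, z in degrees, then the shift along the world's x, y, z in m, then the closure, from -1 (fully open) to 1 (shut). In form: [[[wx, wy, wz], [dx, dy, dz], fingers], ...]. A call has 1 to 12 rows; each row shifts and turns the commanded pose from where the row before left it; what a row does not reach is not made up. A row lasts 1/10 s, in which the tool goes at most 50 mm and 8.59 degrees, less where a joint would pass 70% of its speed; a pose out of reach is approached as far as the arm can. A call is refused whole if a number of a shift passes 0.05 or a number of a turn 8.59, either way. A call with a gripper value outside its range is refused whole. The fingers move at their own pace and stop on an object; "squeeze" is the grip in N (left out, the last holds). Time passes only in rows, so rows that do not move let the fingers close. It gives the time, the measured TCP pose, the force, the opening and the grip force at its end, in the units of the state.
- r.get_state(): the state, without advancing time (a new reading comes with each control period).
- r.grab_frame(name): name is "side" or "top" or "wrist"; returns (picture, depth): 400x640x3 uint8, red, green, blue; 400x640 float32, m along the optical axis (not along the pixel's ray), 0 where there is no reading.
- r.get_calibration(name): a dict with "fov_y" (degrees; the focal length in pixels is half the picture's height over the tangent of half this angle, whatever the lens; pixels are square), "cx", "cy" (the principal point, pixels), "position" and "orientation" of the camera in the world; the wrist camera has in their place "tool_from_camera" (4x4, takes a point from camera to tool coordinates, whose origin is the TCP and whose axes are the flange's). Camera axes: x right, y down, z forward; pixel columns grow to the right and rows downward; lengths in m; the calibration is good to about 2 mm. A picture is of the moment at which its call begins: read the wrist's pose just before it. get_calibration takes no time and is no camera call.
- r.finish_job(): hands the job in; it is judged then, once.
Trained networks look in the newest picture that a camera, given by its name, has taken for a name from the list of things; names that differ only in an ending like _2 or _b are one class to them, and where a whole thing is asked for, a point or a joint stands for the part that bears it (a point fixed in the world has none). Each returns a list of dicts, best first, with "score" (0 to 1); they miss things now and then, are a little off and sometimes report something else, mostly with a low value. They report only what shows in the picture. A call takes as long as a camera call. They do not tell look-alikes from the thing itself.
- r.search_frame(target, camera): "at" ([x, y, z] in m, in world coordinates, good to about 4 mm: the middle of the surface that is visible of it).
- r.landmark_of(target, camera): "at" ([x, y, z] in m, in world coordinates, good to about 4 mm: a listed point, or the origin of a listed thing).
The state is a dict: "clock": time; "q": joint angles; "dq": joint speeds; "effort": joint torques, N m; "tcp_pos": TCP position; "ee_rot": TCP orientation; "wrist_force": force on the tool from outside, world axes, zero at the start; "torque": the same for the moment, N m; "width": finger opening in m; "finger_force": force on a finger pad.
Only numpy, scipy, OpenCV 4.12 (cv2) and the standard library are available. Lean on these libraries where they do the work, as an engineer would, in place of code of your own. Each camera call takes 0.05 s, during which the arm holds its last target. There are 200 camera calls.

## Working session

There is one attempt and no reset: what is moved stays moved. The work goes in short steps, Python scripts to look and compute and a tool call to move; the robot and the scene stay as the last step left them, time stands still between calls to the robot, and variables do not carry over. Pictures are saved under pics/ and viewed, at most 10 in all, crops included, and the job is handed in when it is done.

Besides the shell and the picture viewer there is one more tool, called after "Emit:" as name(argument=value, ...) on one line, values as JSON. play_rows: Moves the arm, as the interface text tells. Its arguments: {"type":"object","properties":{"steps":{"type":"array","items":{"type":"array"}},"squeeze":{"type":"number"}},"required":["steps"]}

```bash
mkdir -p pics; python3 - <<'E'
from rig import r
import cv2,numpy as np
s=r.get_state();print({k:np.round(v,3).tolist() for k,v in s.items()})
ims=[]
for c in("side","top"):
    im,d=r.grab_frame(c);cv2.imwrite(f"pics/{c}0.png",im[:,:,::-1])
    cal=r.get_calibration(c);print(c,cal)
    for t in("gauge","gauge_head","stand_hole","boss_top","tank","rewind_left","stand"):
        for x in r.landmark_of(t,c)[:3]:print(c,t,round(x["score"],2),np.round(x["at"],3))
E
```

```text
{'clock': 0.0, 'q': [1.144, 0.537, -0.004, 1.539, 0.003, 1.067, -0.071], 'dq': [-0.0, 0.001, -0.001, -0.0, 0.002, 0.001, -0.001], 'effort': [-0.0, -57.099, 0.991, -25.161, -0.056, 0.018, 0.0], 'tcp_pos': [0.229, -0.608, 0.2], 'ee_rot': [-3.089, -0.564, 0.001], 'wrist_force': [-0.522, -0.631, -0.68], 'torque': [0.062, 0.036, 0.013], 'finger_force': 0.0, 'width': 0.088}
side {'fov_y': 45.80046815325621, 'cx': 317.63039528300817, 'cy': 193.9014108869159, 'position': array([-0.19335268,  0.91907559,  0.65441768]), 'orientation': array([-0.69710643,  2.29357124, -1.45933951])}
side gauge 0.76 [0.332 0.047 0.023]
side gauge_head 0.67 [0.35  0.095 0.014]
side gauge_head 0.44 [ 0.508 -0.396  0.06 ]
side stand_hole 0.62 [ 0.51  -0.394  0.034]
side boss_top 0.98 [0.527 0.212 0.102]
side tank 0.96 [0.523 0.213 0.003]
side rewind_left 0.53 [ 0.535 -0.026  0.   ]
side stand 0.52 [ 0.507 -0.398  0.002]
top {'fov_y': 51.85239057256449, 'cx': 325.37574364376525, 'cy': 199.21298210768154, 'position': array([ 0.28568029, -0.10406534,  1.11799505]), 'orientation': array([-2.12977217,  2.10363781, -0.19135618])}
top gauge 0.89 [0.335 0.044 0.027]
top gauge 0.54 [ 0.51  -0.396  0.01 ]
top gauge 0.19 [ 0.509 -0.398  0.036]
top gauge_head 0.66 [0.348 0.091 0.017]
top gauge_head 0.58 [ 0.512 -0.392  0.058]
top stand_hole 0.64 [ 0.513 -0.397  0.036]
top boss_top 0.73 [0.524 0.212 0.1  ]
top tank 0.93 [0.526 0.214 0.002]
top stand 0.56 [ 0.51  -0.396 -0.004]
```

View pics/side0.png

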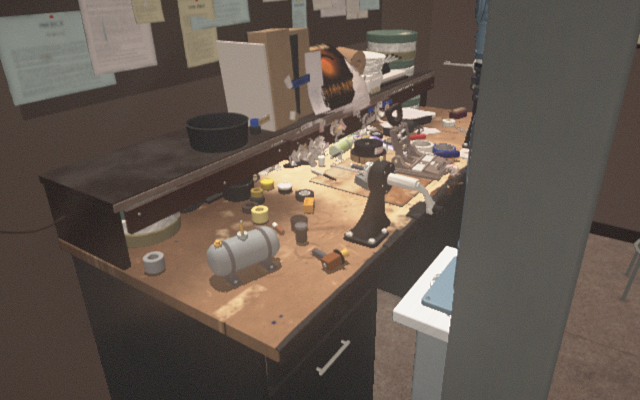

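View pics/top0.png

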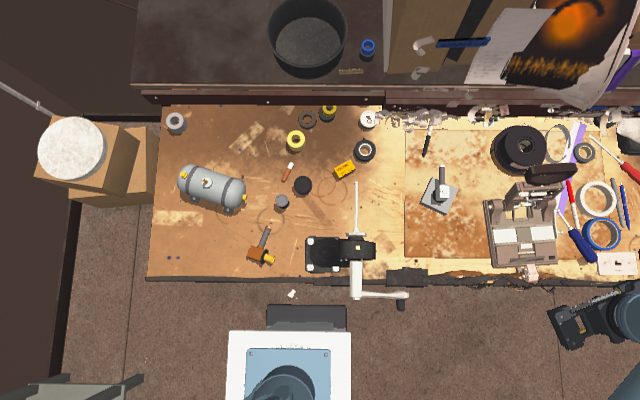

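The real gauge stands in the grey block, at top-image (440,190), and its barrel points up the image to about (442,168). The brown-headed one lying at (262,252) is the look-alike. The stem is on the tank boss at (207,183), the filler plug is at (240,204), and the rewind is at (340,255) with its spindle up to (355,182). I'll confirm the gauge in a crop and measure its yaw.

```bash
cat > h.py <<'E'
from rig import r
import cv2,numpy as np
from scipy.spatial.transform import Rotation as R
def cloud(c,d,cal=None,T=None):
    cal=r.get_calibration(c);f=200/np.tan(np.radians(cal["fov_y"]/2))
    v,u=np.mgrid[:400,:640];p=np.stack([(u-cal["cx"])/f*d,(v-cal["cy"])/f*d,d],-1)
    if c=="wrist":
        s=r.get_state();M=cal["tool_from_camera"];p=p@M[:3,:3].T+M[:3,3]
        return p@R.from_rotvec(s["ee_rot"]).as_matrix().T+s["tcp_pos"]
    return p@R.from_rotvec(cal["orientation"]).as_matrix().T+cal["position"]
E
python3 - <<'E'
from h import *
im,d=r.grab_frame("top");P=cloud("top",d)
cr=im[150:230,400:480];ta=im[150:230,170:250]
big=np.hstack([cv2.resize(x,None,fx=5,fy=5,interpolation=cv2.INTER_CUBIC) for x in(cr,ta)])
cv2.imwrite("pics/crop1.png",big[:,:,::-1])
sub=P[150:230,400:480].reshape(-1,3);ok=(d[150:230,400:480].ravel()>0)
for lo,hi in((.03,.042),(.05,.075),(.076,.095)):
    q=sub[ok&(sub[:,2]>lo)&(sub[:,2]<hi)];q=q[np.linalg.norm(q[:,:2]-[.52,-.395],axis=1)<.12]
    print(lo,len(q),q.mean(0).round(4),q.min(0).round(3),q.max(0).round(3))
    if lo==.05: print(np.round(q[::4],3).tolist())
b=P[150:230,170:250].reshape(-1,3);b=b[b[:,2]>.094];print(np.round(b,3).tolist())
# spindle/rewind extents
w=P[150:310,290:420].reshape(-1,3);w=w[(w[:,2]>.12)&(w[:,2]<.25)];print(w.min(0),w.max(0))
M=r.get_calibration("wrist");print(M)
E
```

```text
0.03 585 [ 0.5043 -0.3931  0.0361] [ 0.458 -0.446  0.03 ] [ 0.559 -0.347  0.042]
0.05 172 [ 0.5429 -0.3943  0.0634] [ 0.492 -0.407  0.05 ] [ 0.585 -0.383  0.075]
[[0.585, -0.394, 0.062], [0.584, -0.404, 0.065], [0.581, -0.398, 0.067], [0.579, -0.393, 0.066], [0.578, -0.403, 0.067], [0.576, -0.398, 0.066], [0.574, -0.393, 0.064], [0.574, -0.405, 0.062], [0.571, -0.398, 0.064], [0.568, -0.393, 0.063], [0.568, -0.403, 0.066], [0.566, -0.399, 0.062], [0.563, -0.394, 0.062], [0.563, -0.403, 0.065], [0.56, -0.398, 0.063], [0.558, -0.393, 0.063], [0.557, -0.402, 0.067], [0.554, -0.398, 0.065], [0.552, -0.393, 0.062], [0.551, -0.402, 0.066], [0.55, -0.398, 0.062], [0.547, -0.392, 0.064], [0.547, -0.403, 0.064], [0.543, -0.397, 0.066], [0.541, -0.392, 0.065], [0.541, -0.402, 0.064], [0.538, -0.397, 0.065], [0.536, -0.392, 0.063], [0.537, -0.404, 0.059], [0.533, -0.397, 0.064], [0.531, -0.392, 0.063], [0.53, -0.401, 0.066], [0.521, -0.384, 0.071], [0.518, -0.385, 0.058], [0.513, -0.385, 0.069], [0.51, -0.384, 0.071], [0.508, -0.383, 0.053], [0.502, -0.384, 0.071], [0.499, -0.384, 0.059], [0.49
[... 4261 characters left out ...]
-0.104, 1.118], [0.286, -0.104, 1.118], [0.286, -0.104, 1.118], [0.286, -0.104, 1.118], [0.286, -0.104, 1.118], [0.286, -0.104, 1.118], [0.286, -0.104, 1.118], [0.286, -0.104, 1.118]]
[ 0.24079598 -0.22904125  0.12096506] [ 0.51551813 -0.12165838  0.20934298]
{'fov_y': 62.014353137241606, 'cx': 317.99364969471, 'cy': 199.06851328179553, 'tool_from_camera': array([[-6.26386763e-04, -9.63844923e-01, -2.66463079e-01,
         6.87701462e-02],
       [ 9.99999742e-01, -5.09757911e-04, -5.06858316e-04,
        -1.21286690e-03],
       [ 3.52701152e-04, -2.66463328e-01,  9.63844993e-01,
        -1.84816581e-01],
       [ 0.00000000e+00,  0.00000000e+00,  0.00000000e+00,
         1.00000000e+00]])}
```

View pics/crop1.png

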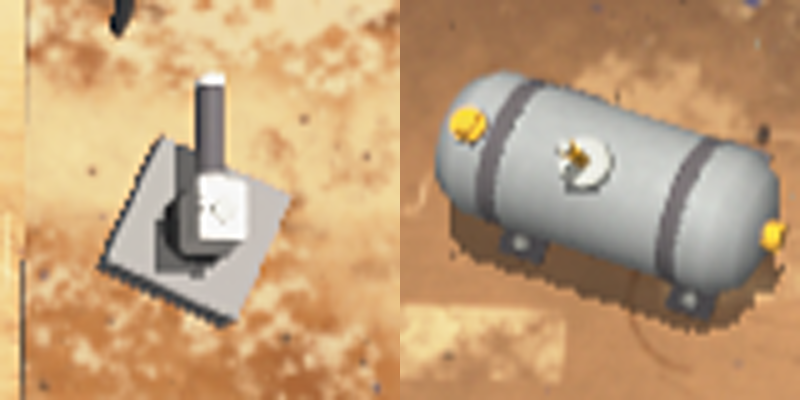

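The crop shows the silver head with a grey barrel and white rod in the block. That is the real gauge, with its barrel roughly along +x. On the tank, the upright stem is on the boss near x 0.523, y 0.211.

Emit:
play_rows(steps=[[[0,0,0],[0,0,0.05],-1],[[0,0,0],[0,0,0.05],-1],[[0,0,-2.6],[0.035,0.0264,0],-1],[[0,0,-2.6],[0.035,0.0264,0],-1],[[0,0,-2.6],[0.035,0.0264,0],-1],[[0,0,-2.6],[0.035,0.0264,0],-1],[[0,0,-2.6],[0.035,0.0264,0],-1],[[0,0,-2.6],[0.035,0.0264,0],-1],[[0,0,-2.6],[0.035,0.0264,-0.03],-1],[[0,0,-2.6],[0.035,0.0264,-0.03],-1],[[0,0,0],[0,0,-0.04],-1],[[0,0,0],[0,0,0],-1]], squeeze=45)

```text
clock: 2.05
tcp_pos: [0.5032, -0.3965, 0.1987]
ee_rot: [-3.136, -0.001, 0.013]
wrist_force: [-0.9, -1.4, -0.3]
width: 0.0881
finger_force: 0.0
```

```bash
python3 - <<'E'
from h import *
s=r.get_state();print(s["tcp_pos"].round(4) if hasattr(s["tcp_pos"],'round') else s["tcp_pos"],R.from_rotvec(s["ee_rot"]).as_matrix().round(4).tolist())
im,d=r.grab_frame("wrist");P=cloud("wrist",d).reshape(-1,3);ok=d.ravel()>0
cv2.imwrite("pics/w1.png",im[:,:,::-1])
near=ok&(np.linalg.norm(P[:,:2]-[.53,-.397],axis=1)<.09)
q=P[near&(P[:,2]>.080)&(P[:,2]<.095)];print("top",len(q),q.mean(0),q.min(0),q.max(0),cv2.minAreaRect(q[:,:2].astype(np.float32)*1000))
b=P[near&(P[:,2]>.060)&(P[:,2]<.076)&(P[:,0]>.531)&(P[:,0]<.585)];print("barrel",len(b),b.mean(0),np.degrees(np.arctan(np.polyfit(b[:,0],b[:,1],1)[0])),np.polyval(np.polyfit(b[:,0],b[:,1],1),[.509,.58]))
m=b[b[:,2]>np.quantile(b[:,2],.0)]
t=P[near&(P[:,2]>.03)&(P[:,2]<.038)];print("stand",cv2.minAreaRect(t[:,:2].astype(np.float32)*1000),np.median(t[:,2]))
for n in("gauge_head","gauge","stand_hole"):print(n,[(x["score"],np.round(x["at"],4)) for x in r.landmark_of(n,"wrist")[:2]])
E
```

```text
[ 0.5032 -0.3965  0.1987] [[1.0, 0.0008, -0.0082], [0.0008, -1.0, 0.006], [-0.0082, -0.006, -0.9999]]
top 943 [ 0.51061648 -0.39729297  0.08605926] [ 0.49424414 -0.41046263  0.08004056] [ 0.52593446 -0.38430706  0.08973144] ((510.017333984375, -397.4332275390625), (25.98504638671875, 31.633758544921875), 89.36344146728516)
barrel 1017 [ 0.55862772 -0.39903405  0.06841028] -1.9479201725705604 [-0.39734618 -0.39976094]
stand ((509.7183837890625, -397.43743896484375), (75.41952514648438, 75.96216583251953), 64.24091339111328) 0.03499035656040761
gauge_head [(0.76, array([ 0.511 , -0.3953,  0.0615]))]
gauge [(0.63, array([ 0.5107, -0.3984,  0.0111]))]
stand_hole [(0.64, array([ 0.5075, -0.3985, -0.0015]))]
```

View pics/w1.png

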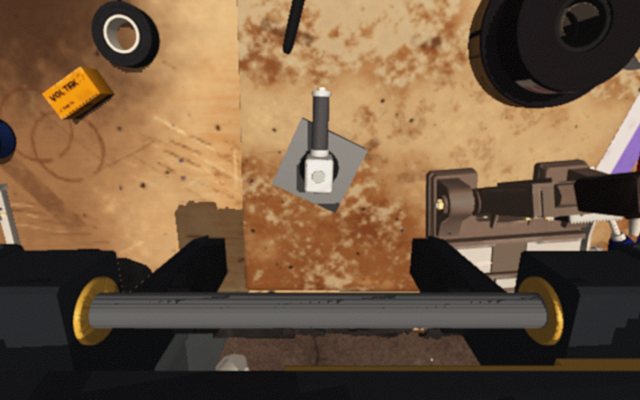

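The wrist view shows the gauge head at (318,175) with its barrel up to (320,90). The splicer's left edge is at column 430, close to where the gripper body will come down, so I'll check its height and position first.

```bash
python3 - <<'E'
from h import *
s=r.get_state();print(s["tcp_pos"],s["ee_rot"])
im,d=r.grab_frame("wrist");P=cloud("wrist",d).reshape(-1,3)
im2,d2=r.grab_frame("top");P=np.vstack([P[d.ravel()>0],cloud("top",d2).reshape(-1,3)[d2.ravel()>0]])
for y0,y1 in((-.56,-.53),(-.53,-.51),(-.51,-.49),(-.49,-.46),(-.335,-.29)):
    for x0,x1 in((.40,.46),(.46,.56),(.56,.66)):
        q=P[(P[:,1]>y0)&(P[:,1]<y1)&(P[:,0]>x0)&(P[:,0]<x1)&(P[:,2]<.16)];print(y0,x0,np.quantile(q[:,2],.99).round(3) if len(q) else None,end=" | ")
    print()
# shelf height
for x0 in(.6,.65,.7,.75):
    q=P[(P[:,0]>x0)&(P[:,0]<x0+.05)&(abs(P[:,1])<.45)];print(x0,np.quantile(q[:,2],[.5,.95]).round(3))
E
```

```text
[ 0.50535522 -0.40225517  0.20649555] [ 3.13895935 -0.00709077  0.003643  ]
-0.56 0.4 0.058 | -0.56 0.46 0.16 | -0.56 0.56 0.037 | 
-0.53 0.4 0.054 | -0.53 0.46 0.072 | -0.53 0.56 0.009 | 
-0.51 0.4 0.009 | -0.51 0.46 0.009 | -0.51 0.56 0.009 | 
-0.49 0.4 0.009 | -0.49 0.46 0.009 | -0.49 0.56 0.009 | 
-0.335 0.4 0.009 | -0.335 0.46 0.009 | -0.335 0.56 0.009 | 
0.6 [0.002 0.019]
0.65 [0.002 0.034]
0.7 [0.146 0.19 ]
0.75 [0.196 0.415]
```

```bash
cat > h.py <<'E'
from rig import r
import cv2,numpy as np
from scipy.spatial.transform import Rotation as R
def shot(c):
    s=r.get_state();im,d=r.grab_frame(c)
    cal=r.get_calibration(c);f=200/np.tan(np.radians(cal["fov_y"]/2))
    v,u=np.mgrid[:400,:640];p=np.stack([(u-cal["cx"])/f*d,(v-cal["cy"])/f*d,d],-1)
    if c=="wrist":
        M=cal["tool_from_camera"];p=p@M[:3,:3].T+M[:3,3]
        p=p@R.from_rotvec(s["ee_rot"]).as_matrix().T+s["tcp_pos"]
    else: p=p@R.from_rotvec(cal["orientation"]).as_matrix().T+cal["position"]
    return im,p.reshape(-1,3)[d.ravel()>0],s
E
cat > g.py <<'E'
from h import *
for i in range(2):
    im,P,s=shot("wrist");print(s["clock"],s["tcp_pos"].round(4),R.from_rotvec(s["ee_rot"]).as_matrix()[:,[0,2]].T.round(4).tolist())
    near=(np.linalg.norm(P[:,:2]-[.53,-.397],axis=1)<.09)
    q=P[near&(P[:,2]>.080)&(P[:,2]<.095)];print("top",len(q),np.median(q[:,2]),cv2.minAreaRect(q[:,:2].astype(np.float32)*1000))
    b=P[near&(P[:,2]>.060)&(P[:,2]<.076)&(P[:,0]>.531)&(P[:,0]<.585)];k=np.polyfit(b[:,0],b[:,1],1);print("barrel",np.degrees(np.arctan(k[0])),np.polyval(k,.51))
    t=P[near&(P[:,2]>.03)&(P[:,2]<.038)];print("stand",cv2.minAreaRect(t[:,:2].astype(np.float32)*1000))
E
python3 g.py
```

```text
2.35 [ 0.5056 -0.4019  0.2065] [[1.0, -0.0042, 0.0028], [0.0028, -0.0025, -1.0]]
top 860 0.08277931734703342 ((508.927001953125, -394.5377502441406), (25.49444580078125, 31.590682983398438), 88.8333740234375)
barrel -1.630163837592368 -0.39445402600135554
stand ((508.5809326171875, -394.1524353027344), (76.07966613769531, 76.35060119628906), 64.4287109375)
2.4 [ 0.5056 -0.4016  0.2061] [[1.0, -0.0037, 0.0024], [0.0024, -0.0021, -1.0]]
top 868 0.08272836529593572 ((508.9715270996094, -394.2120361328125), (25.668872833251953, 31.45296859741211), 88.86964416503906)
barrel -1.9067600241800533 -0.3941887027422538
stand ((508.514892578125, -394.1331481933594), (76.08576965332031, 76.54637908935547), 64.42107391357422)
```

Emit:
play_rows(steps=[[[0,0,-1.2],[0.003,0.004,-0.03],-1],[[0,0,0],[0,0,-0.03],-1],[[0,0,0],[0,0,-0.02],-1],[[0,0,0],[0,0,-0.01],-1],[[0,0,0],[0,0,0],-1],[[0,0,0],[0,0,0],-1],[[0,0,0],[0,0,0],-1]])

```text
clock: 3.15
tcp_pos: [0.5093, -0.3968, 0.1156]
ee_rot: [3.14, -0.037, 0.003]
wrist_force: [0.3, -0.6, 0.7]
width: 0.0882
finger_force: 0.0
```

```bash
python3 g.py
```

```text
3.15 [ 0.5093 -0.3968  0.1156] [[0.9997, -0.0233, 0.0022], [0.0021, -0.0015, -1.0]]
top 1604 0.08267829752276813 ((509.36590576171875, -394.43377685546875), (25.70973777770996, 31.701385498046875), 87.64810943603516)
barrel -1.8749270461669423 -0.3943318189437529
stand ((508.73553466796875, -394.33526611328125), (76.25426483154297, 76.566162109375), 64.4372787475586)
3.2 [ 0.5092 -0.3967  0.1155] [[0.9997, -0.0232, 0.0019], [0.0019, -0.0014, -1.0]]
top 1609 0.0826261740058899 ((509.4740295410156, -394.2028503417969), (25.931392669677734, 31.912885665893555), 88.82427215576172)
barrel -1.6893036197013893 -0.3944253191842137
stand ((508.8197021484375, -394.349365234375), (76.3239974975586, 76.34040069580078), 64.4822006225586)
```

Emit:
play_rows(steps=[[[0,0,-0.3],[0,0.002,-0.025],-1],[[0,0,0],[0,0,-0.025],-1],[[0,0,0],[0,0,-0.012],-1],[[0,0,0],[0,0,-0.003],-1],[[0,0,0],[0,0,0],-1],[[0,0,0],[0,0,0],-1],[[0,0,0],[0,0,0],-1]])

```text
clock: 3.95
tcp_pos: [0.5091, -0.3946, 0.0502]
ee_rot: [3.14, -0.045, 0.003]
wrist_force: [0.1, -0.1, 0.2]
width: 0.0881
finger_force: 0.0
```

Emit:
play_rows(steps=[[[0,0,0],[0,0,-0.004],-1],[[0,0,0],[0,0,0],1],[[0,0,0],[0,0,0],1],[[0,0,0],[0,0,0],1],[[0,0,0],[0,0,0],1],[[0,0,0],[0,0,0],1],[[0,0,0],[0,0,0],1],[[0,0,0],[0,0,0],1],[[0,0,0],[0,0,0],1],[[0,0,0],[0,0,0],1]], squeeze=45)

```text
clock: 4.95
tcp_pos: [0.5084, -0.394, 0.0451]
ee_rot: [-3.141, 0.045, 0.0]
wrist_force: [-0.4, -0.2, -0.6]
width: 0.0178
finger_force: 0.0
```

```bash
python3 - <<'E'
from h import *
im,P,s=shot("wrist");print(s["clock"],s["width"],s["finger_force"],s["tcp_pos"],s["wrist_force"])
cv2.imwrite("pics/w2.png",im[:,:,::-1])
E
```

```text
4.95 0.01780490208957612 0.0 [ 0.50836123 -0.3940337   0.04505164] [-0.44515431 -0.24560098 -0.56654596]
```

View pics/w2.png

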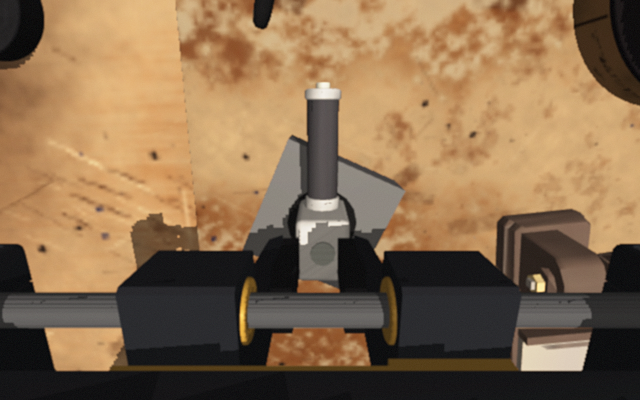

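Emit:
play_rows(steps=[[[0,0,0],[0,0,0],1],[[0,0,0],[0,0,0],1],[[0,0,0],[0,0,0],1]])

```text
clock: 5.3
tcp_pos: [0.5087, -0.3971, 0.0469]
ee_rot: [3.137, -0.047, 0.003]
wrist_force: [-2.2, -3.7, 7.7]
width: 0.0006
finger_force: 4.2
```

```bash
python3 - <<'E'
from h import *
im,P,s=shot("wrist");print(s["clock"],s["width"],s["finger_force"],s["tcp_pos"],s["wrist_force"])
cv2.imwrite("pics/w3.png",cv2.resize(im[160:360,220:420],None,fx=3,fy=3)[:,:,::-1])
q=P[(np.linalg.norm(P[:,:2]-[.51,-.394],axis=1)<.022)&(P[:,2]>.078)&(P[:,2]<.095)];print(len(q),q.min(0),q.max(0))
E
```

```text
5.3 0.0006341935914474175 4.156184481755897 [ 0.50867425 -0.39705833  0.04687702] [-2.17051962 -3.74866836  7.72324593]
1511 [ 0.51360213 -0.40957943  0.07801388] [ 0.52633861 -0.37998293  0.09498284]
```

View pics/w3.png

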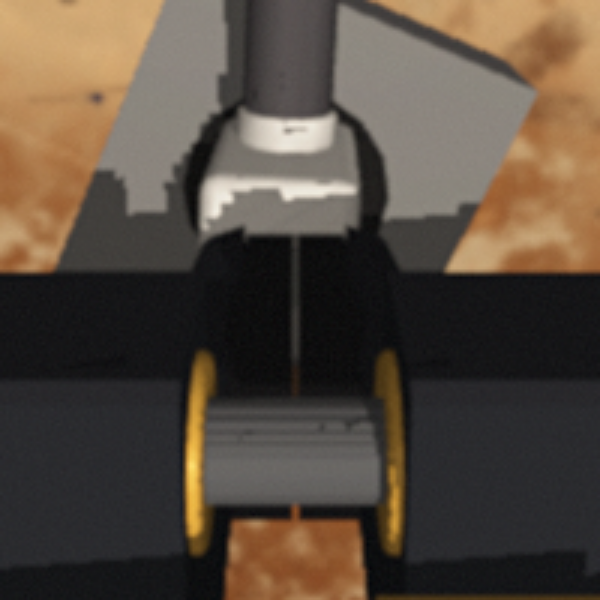

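```bash
python3 - <<'E'
from h import *
s=r.get_state();im,d=r.grab_frame("wrist");cal=r.get_calibration("wrist");f=200/np.tan(np.radians(cal["fov_y"]/2));M=cal["tool_from_camera"]
Rw=R.from_rotvec(s["ee_rot"]).as_matrix()
for u in(305,312,318,325,335):
  for v in(205,215,225,232,240,250,260,270,280):
    p=M[:3,:3]@(np.array([(u-cal["cx"])/f,(v-cal["cy"])/f,1])*d[v,u])+M[:3,3]
    print(u,v,im[v,u],d[v,u].round(3),"tool",p.round(3),"w",(Rw@p+s["tcp_pos"]).round(3))
im,P,_=shot("top");q=P[(np.linalg.norm(P[:,:2]-[.51,-.394],axis=1)<.05)&(P[:,2]>.045)];print(len(q),q.min(0),q.max(0))
print(s["tcp_pos"],s["width"],s["finger_force"],s["wrist_force"])
im,d=r.grab_frame("side")
for n in("gauge_head","gauge"):print(n,[(x["score"],np.round(x["at"],4)) for x in r.landmark_of(n,"wrist")[:2]])
E
```

```text
305 205 [198 188 176] 0.173 tool [ 0.019 -0.008 -0.019] w [ 0.528 -0.389  0.066]
305 215 [124 118 111] 0.163 tool [ 0.017 -0.008 -0.03 ] w [ 0.526 -0.39   0.076]
305 225 [128 123 114] 0.158 tool [ 0.014 -0.008 -0.036] w [ 0.523 -0.39   0.083]
305 232 [127 121 114] 0.158 tool [ 0.011 -0.008 -0.037] w [ 0.52  -0.39   0.083]
305 240 [11 10 11] 0.154 tool [ 0.009 -0.007 -0.042] w [ 0.518 -0.39   0.089]
305 250 [12 11 13] 0.144 tool [ 0.009 -0.007 -0.052] w [ 0.518 -0.39   0.099]
305 260 [13 12 12] 0.134 tool [ 0.009 -0.007 -0.062] w [ 0.518 -0.39   0.109]
305 270 [15 16 16] 0.126 tool [ 0.009 -0.006 -0.07 ] w [ 0.517 -0.391  0.117]
305 280 [12 17 14] 0.118 tool [ 0.009 -0.006 -0.078] w [ 0.518 -0.391  0.125]
312 205 [229 223 210] 0.171 tool [ 0.02  -0.004 -0.02 ] w [ 0.528 -0.393  0.067]
312 215 [125 119 111] 0.165 tool [ 0.017 -0.004 -0.027] w [ 0.525 -0.393  0.074]
312 225 [131 125 117] 0.158 tool [ 0.014 -0.004 -0.035] w [ 0.523 -0.393  0.082]
312 232 [129 122 115] 0.158 tool [ 0.011 -0.004 -0.036] w [ 0.52  -0.393  0.083]
312 240 [11 12 12] 0.154 tool [ 0.009 -0.004 -0.042] w [ 0.518
[... 2067 characters left out ...]
 0.084]
335 240 [23 21 22] 0.15 tool [ 0.01   0.006 -0.045] w [ 0.519 -0.404  0.092]
335 250 [15 16 12] 0.144 tool [ 0.008  0.006 -0.052] w [ 0.517 -0.403  0.098]
335 260 [15 13 14] 0.133 tool [ 0.009  0.005 -0.063] w [ 0.517 -0.403  0.11 ]
335 270 [15 16 15] 0.126 tool [ 0.009  0.005 -0.071] w [ 0.517 -0.402  0.118]
335 280 [13 12 14] 0.118 tool [ 0.009  0.005 -0.079] w [ 0.517 -0.402  0.126]
2299 [ 0.46106526 -0.44366726  0.0463663 ] [ 0.55790504 -0.34412235  0.52466966]
[ 0.50862138 -0.39709139  0.04687815] 0.0002859732439704879 4.175704809441782 [-2.56933296 -3.3497299   8.41576057]
gauge_head [(0.89, array([ 0.5114, -0.3898,  0.0634]))]
gauge [(0.64, array([ 0.5077, -0.3973,  0.0136]))]
```

Both the camera and the contact show the real fingertips about 37 mm short of the reported TCP, so the fingers shut on top of the head. I'll open, lift, and measure the fingers in free air.

Emit:
play_rows(steps=[[[0,0,0],[0,0,0.03],-1],[[0,0,0],[0,0,0.03],-1],[[0,0,0],[0,0,0.02],-1],[[0,0,0],[0,0,0],-1],[[0,0,0],[0,0,0],-1],[[0,0,0],[0,0,0],-1],[[0,0,0],[0,0,0],-1],[[0,0,0],[0,0,0],-1]])

```text
clock: 6.4
tcp_pos: [0.5078, -0.3937, 0.124]
ee_rot: [-3.14, 0.044, 0.002]
wrist_force: [-0.3, 0.5, 1.9]
width: 0.0623
finger_force: 0.0
```

```bash
python3 - <<'E'
from h import *
s=r.get_state();im,d=r.grab_frame("wrist");cal=r.get_calibration("wrist");f=200/np.tan(np.radians(cal["fov_y"]/2));M=cal["tool_from_camera"]
v,u=np.mgrid[:400,:640];p=np.stack([(u-cal["cx"])/f*d,(v-cal["cy"])/f*d,d],-1)@M[:3,:3].T+M[:3,3]
print(s["width"],s["tcp_pos"])
q=p[(d>0)&(d<.185)];
for y0 in np.arange(-.08,.08,.005):
    a=q[(q[:,1]>y0)&(q[:,1]<y0+.005)&(abs(q[:,0])<.03)]
    if len(a):
        i=a[:,2].argmax();print(y0.round(3),len(a),"lowest",a[i].round(3),np.quantile(a[:,2],[.8,.95]).round(3))
cv2.imwrite("pics/w4.png",im[:,:,::-1])
E
python3 g.py
```

```text
0.06234046966645479 [ 0.507815   -0.39367969  0.12398436]
-0.08 1256 lowest [ 0.025 -0.08  -0.103] [-0.108 -0.105]
-0.075 233 lowest [ 0.027 -0.075 -0.116] [-0.119 -0.118]
-0.07 16 lowest [ 0.024 -0.07  -0.121] [-0.121 -0.121]
-0.065 1051 lowest [ 0.022 -0.061 -0.124] [-0.126 -0.126]
-0.06 1695 lowest [ 0.021 -0.057 -0.125] [-0.126 -0.126]
-0.055 2256 lowest [ 0.01  -0.05  -0.084] [-0.127 -0.126]
-0.05 2876 lowest [ 0.01  -0.045 -0.043] [-0.126 -0.07 ]
-0.045 5072 lowest [ 0.009 -0.041 -0.038] [-0.094 -0.061]
-0.04 4799 lowest [ 0.008 -0.036 -0.038] [-0.099 -0.061]
-0.035 2751 lowest [ 0.002 -0.033 -0.037] [-0.06  -0.046]
-0.03 1658 lowest [ 0.026 -0.026 -0.114] [-0.12  -0.117]
-0.025 1681 lowest [ 0.026 -0.021 -0.115] [-0.12  -0.117]
-0.02 1778 lowest [ 0.026 -0.016 -0.114] [-0.12  -0.117]
-0.015 1774 lowest [ 0.026 -0.015 -0.114] [-0.12  -0.117]
-0.01 1778 lowest [ 0.026 -0.008 -0.115] [-0.12  -0.117]
-0.005 1785 lowest [ 0.026 -0.001 -0.115] [-0.12  -0.118]
0.0 1771 lowest [ 0.026  0.005 -0.115] [-0.12  -0.117]
0.005 1777 lowest [ 0.026  0.009 -0.115] [-0.12  -0.117]
0.01 1786 low
[... 816 characters left out ...]
-0.0284, -0.0011], [-0.0011, 0.0007, -1.0]]
top 1490 0.08266655345947346 ((508.4842834472656, -393.4570007324219), (25.801713943481445, 31.878013610839844), 85.21239471435547)
barrel -4.614824777753933 -0.39363761467293207
stand ((508.6549072265625, -394.37005615234375), (76.38062286376953, 76.4463882446289), 64.36843872070312)
6.5 [ 0.5081 -0.3939  0.1244] [[0.9996, -0.0284, -0.0008], [-0.0008, 0.0005, -1.0]]
top 1494 0.08270838178006908 ((508.55572509765625, -393.52557373046875), (25.87869644165039, 32.026241302490234), 85.14445495605469)
barrel -4.519942442463601 -0.3937264208099899
stand ((508.58917236328125, -394.3197021484375), (76.28750610351562, 76.62260437011719), 64.36085510253906)
```

View pics/w4.png

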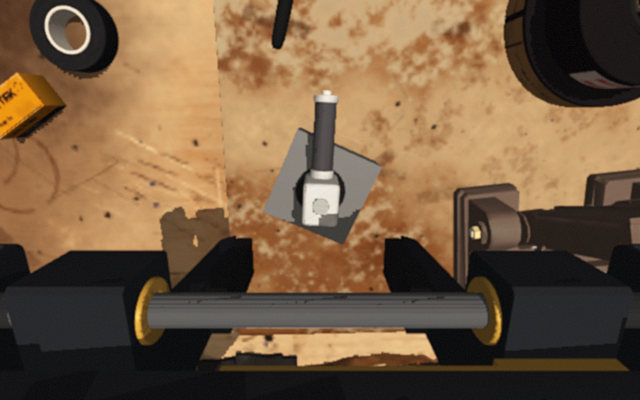

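True fingertips sit at tool z = -0.038, so the grasp needs a reported TCP z of about 0.008. The bump turned the gauge to a yaw of about -4.6°, and it is still seated.

Emit:
play_rows(steps=[[[0,0,-2.9],[0.001,0,-0.03],-1],[[0,0,0],[0,0,-0.03],-1],[[0,0,0],[0,0,-0.03],-1],[[0,0,0],[0,0,-0.016],-1],[[0,0,0],[0,0,-0.006],-1],[[0,0,0],[0,0,0],-1],[[0,0,0],[0,0,0],-1],[[0,0,0],[0,0,0],-1]])

```text
clock: 7.35
tcp_pos: [0.5103, -0.3948, 0.0145]
ee_rot: [3.138, -0.124, 0.003]
wrist_force: [0.2, 0.5, -0.3]
width: 0.0882
finger_force: 0.0
```

Emit:
play_rows(steps=[[[0,0,0],[-0.001,0.001,-0.006],-1],[[0,0,0],[0,0,0],-1],[[0,0,0],[0,0,0],1],[[0,0,0],[0,0,0],1],[[0,0,0],[0,0,0],1],[[0,0,0],[0,0,0],1],[[0,0,0],[0,0,0],1],[[0,0,0],[0,0,0],1],[[0,0,0],[0,0,0],1],[[0,0,0],[0,0,0],1],[[0,0,0],[0,0,0],1],[[0,0,0],[0,0,0],1]], squeeze=45)

```text
clock: 8.55
tcp_pos: [0.5083, -0.3934, 0.0071]
ee_rot: [3.139, -0.124, 0.0]
wrist_force: [0.5, -0.9, -0.4]
width: 0.0255
finger_force: 44.9
```

Emit:
play_rows(steps=[[[0,0,0],[0,0,0.01],1],[[0,0,0],[0,0,0.02],1],[[0,0,0],[0,0,0.04],1],[[0,0,0],[0,0,0.04],1],[[0,0,0],[0,0,0.04],1],[[0,0,0],[0,0,0.04],1],[[0,0,0],[0,0,0.03],1],[[0,0,0],[0,0,0.01],1],[[0,0,0],[0,0,0],1],[[0,0,0],[0,0,0],1],[[0,0,0],[0,0,0],1],[[0,0,0],[0,0,0],1]])

```text
clock: 9.75
tcp_pos: [0.5076, -0.3925, 0.2352]
ee_rot: [-3.137, 0.124, 0.004]
wrist_force: [-1.5, 0.0, -2.9]
width: 0.0259
finger_force: 44.9
```

```bash
python3 - <<'E'
from h import *
for i in range(2):
    im,P,s=shot("wrist");print(s["tcp_pos"].round(4),s["wrist_force"],s["torque"],s["width"])
T=(P-s["tcp_pos"])@R.from_rotvec(s["ee_rot"]).as_matrix()
print(R.from_rotvec(s["ee_rot"]).as_matrix()[:,[0,2]].T.round(4))
b=T[(T[:,0]>.022)&(T[:,0]<.095)&(abs(T[:,1])<.015)&(T[:,2]<-.015)&(T[:,2]>-.08)]
k=np.polyfit(b[:,0],b[:,1],1);print("barrel yaw in tool",np.degrees(np.arctan(k[0])),"y at axis",np.polyval(k,0),"tip",b[:,0].max(),"zslope",np.degrees(np.arctan(np.polyfit(b[:,0],b[:,2],1)[0])))
h=T[(abs(T[:,1])<.012)&(T[:,0]>.0)&(T[:,0]<.03)&(T[:,2]<-.066)&(T[:,2]>-.09)];print("head top",len(h),h.min(0),h.max(0),np.median(h[:,2]))
cv2.imwrite("pics/w5.png",im[:,:,::-1])
E
```

```text
[ 0.5076 -0.3925  0.2352] [-1.47258357  0.0238017  -2.88185451] [ 0.0277364   0.06510019 -0.01171111] 0.02588974611035838
[ 0.5077 -0.3926  0.2356] [-0.7406229   0.18025137 -2.71759397] [-0.01198814  0.05817937  0.03575991] 0.025573837825579787
[[ 0.9969 -0.0789 -0.0021]
 [-0.002   0.0014 -1.    ]]
barrel yaw in tool 0.6794310601529 y at axis -0.0015699794398757823 tip 0.07938354623798292 zslope 0.3606069531016478
head top 2953 [ 0.00085245 -0.01199317 -0.08507064] [ 0.01737421  0.01197351 -0.06602058] -0.07526414027908515
```

View pics/w5.png

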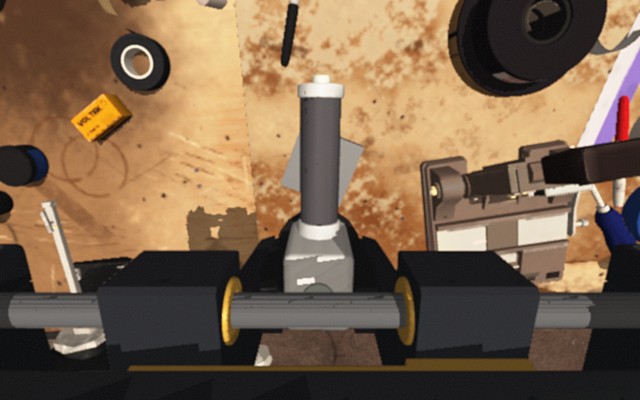

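Emit:
play_rows(steps=[[[0,0,0],[0,0.03,0],1],[[0,0,0],[-0.002,0.05,0.01],1],[[0,0,0],[-0.002,0.05,0],1],[[0,0,0],[-0.002,0.05,0],1],[[0,0,0],[-0.002,0.05,0],1],[[0,0,0],[-0.002,0.05,0],1],[[0,0,0],[-0.002,0.05,0],1],[[0,0,0],[0,0.05,0],1],[[0,0,0],[0,0.05,0],1],[[0,0,0],[0,0.05,0],1],[[0,0,0],[0,0.05,0],1],[[0,0,0],[0,0.024,0],1]])

```text
clock: 11.05
tcp_pos: [0.4954, 0.1653, 0.247]
ee_rot: [-3.137, 0.115, 0.0]
wrist_force: [-1.0, 0.2, -3.1]
width: 0.0257
finger_force: 44.9
```

Emit:
play_rows(steps=[[[0,0,0],[0,0,0],1],[[0,0,0],[0,0,0],1],[[0,0,0],[0,0,0],1],[[0,0,0],[0,0,0],1]])

```text
clock: 11.45
tcp_pos: [0.4966, 0.1581, 0.2468]
ee_rot: [3.138, -0.128, -0.0]
wrist_force: [0.1, -0.5, -2.7]
width: 0.0257
finger_force: 44.9
```

```bash
cat > st.py <<'E'
from h import *
for i in range(2):
    im,P,s=shot("wrist");M=R.from_rotvec(s["ee_rot"]).as_matrix()
    print(s["tcp_pos"].round(4),M[:,[0,2]].T.round(4).tolist(),np.round(s["wrist_force"],2))
    n=P[np.linalg.norm(P[:,:2]-[.523,.211],axis=1)<.02]
    bt=n[(n[:,2]>.097)&(n[:,2]<.104)];print("boss",len(bt),cv2.minEnclosingCircle(bt[:,:2].astype(np.float32)*1000))
    m=n[(n[:,2]>.108)&(n[:,2]<.16)]
    if len(m):
        print("stem",len(m),m.mean(0).round(4),"top",np.quantile(m[:,2],[.5,.9,.98]).round(4))
        t=m[m[:,2]>np.quantile(m[:,2],.98)-.004];print("tip xy",t[:,:2].mean(0).round(4),t.min(0).round(4),t.max(0).round(4))
cv2.imwrite("pics/w6.png",im[:,:,::-1])
for x in r.landmark_of("boss_top","wrist")[:2]:print(x["score"],np.round(x["at"],4))
E
python3 st.py
```

```text
[0.4966 0.1581 0.2468] [[0.9967, -0.0815, -0.0001], [-0.0001, -0.0006, -1.0]] [ 0.07 -0.49 -2.68]
boss 408 ((523.7314453125, 214.5166778564453), 12.877633094787598)
stem 110 [0.5244 0.2134 0.1276] top [0.1312 0.1336 0.1343]
tip xy [0.5241 0.2141] [0.5204 0.2108 0.1303] [0.5277 0.2179 0.1347]
[0.4966 0.1583 0.2468] [[0.9967, -0.0813, -0.0], [-0.0001, -0.0005, -1.0]] [ 0.38 -0.24 -1.9 ]
boss 406 ((523.5955810546875, 214.73277282714844), 13.098000526428223)
stem 108 [0.5245 0.2133 0.1278] top [0.1316 0.1337 0.1344]
tip xy [0.524  0.2142] [0.5205 0.2102 0.1304] [0.5278 0.2183 0.1349]
0.59 [0.5228 0.2139 0.0987]
```

Emit:
play_rows(steps=[[[0,0,0],[0.013,0.027,0],1],[[0,0,0],[0.0134,0.028,0],1],[[0,0,0],[0,0,-0.03],1],[[0,0,0],[0,0,-0.03],1],[[0,0,0],[0,0,-0.025],1],[[0,0,0],[0,0,0],1],[[0,0,0],[0,0,0],1],[[0,0,0],[0,0,0],1],[[0,0,0],[0,0,0],1],[[0,0,0],[0,0,0],1]])

```text
clock: 12.6
tcp_pos: [0.5235, 0.215, 0.163]
ee_rot: [-3.138, 0.124, -0.003]
wrist_force: [-0.0, -0.1, -2.4]
width: 0.0255
finger_force: 44.9
```

```bash
python3 - <<'E'
from h import *
im,P,s=shot("side");print(s["tcp_pos"].round(4),s["ee_rot"],s["wrist_force"])
cv2.imwrite("pics/s7.png",cv2.resize(im[170:300,180:320],None,fx=4,fy=4)[:,:,::-1])
E
```

```text
[0.5235 0.215  0.163 ] [-3.13836025e+00  1.24213821e-01 -2.71949205e-03] [-0.01853769 -0.11573385 -2.39430452]
```

View pics/s7.png

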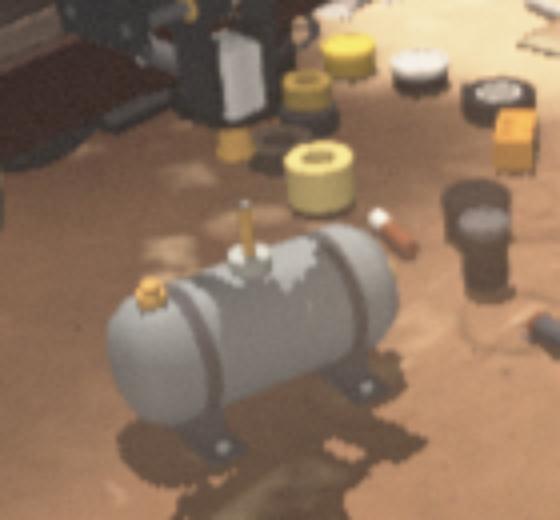

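In the crop, the brass chuck hangs at about (235,145) above the stem tip at (245,203), and it looks slightly off to the left. I'll measure that offset.

```bash
cat > al.py <<'E'
from h import *
cal=r.get_calibration("side");f=200/np.tan(np.radians(cal["fov_y"]/2));C=R.from_rotvec(cal["orientation"]).as_matrix()
def proj(p):
    q=C.T@(np.array(p)-cal["position"]);return np.array([q[0]/q[2]*f+cal["cx"],q[1]/q[2]*f+cal["cy"]])
s=r.get_state();im,d=r.grab_frame("side")
hsv=cv2.cvtColor(im,cv2.COLOR_RGB2HSV)
m=((hsv[...,0]>8)&(hsv[...,0]<26)&(hsv[...,1]>130)&(hsv[...,2]>70))
for v in range(194,236):
    u=np.where(m[v,228:252])[0]+228
    if len(u):print(v,u.min(),u.max(),u.mean().round(2),np.median(d[v,u]).round(3))
t=s["tcp_pos"];print(t,"stem",[proj([.524,.213,z]).round(1) for z in(.1,.134)],"mouth",proj([t[0]+.001,t[1],t[2]+.005]).round(1),"chuck24",proj([t[0]+.001,t[1],t[2]+.029]).round(1))
for k in range(3):
    e=np.eye(3)[k]*.01;print(((proj([.524,.213,.15]+e)-proj([.524,.213,.15]))/10).round(3))
E
python3 al.py
```

```text
202 239 239 239.0 1.084
203 235 241 238.0 1.089
204 235 241 238.33 1.088
205 235 241 238.0 1.089
206 237 241 239.0 1.09
207 235 241 237.83 1.091
208 235 241 238.0 1.091
209 235 240 237.6 1.092
224 241 242 241.5 1.118
225 241 241 241.0 1.121
226 241 241 241.0 1.121
228 242 242 242.0 1.123
231 242 242 242.0 1.124
[0.52327979 0.21492981 0.16270361] stem [array([241.4, 232.8]), array([240.1, 220.2])] mouth [238.2 207.6] chuck24 [237.3 198.3]
[-0.314 -0.104]
[-0.296  0.166]
[-0.037 -0.381]
```

Emit:
play_rows(steps=[[[0,0,0],[-0.0013,-0.002,-0.01],1],[[0,0,0],[0,0,-0.01],1],[[0,0,0],[0,0,-0.006],1],[[0,0,0],[0,0,-0.004],1],[[0,0,0],[0,0,-0.002],1],[[0,0,0],[0,0,-0.002],1],[[0,0,0],[0,0,0],1],[[0,0,0],[0,0,0],1]])

```text
clock: 13.5
tcp_pos: [0.5217, 0.2128, 0.128]
ee_rot: [-3.139, 0.124, -0.0]
wrist_force: [0.3, 0.1, -1.5]
width: 0.0255
finger_force: 44.9
```

```bash
python3 al.py
```

```text
216 238 242 240.0 1.104
217 238 242 240.0 1.103
218 238 242 240.0 1.107
219 238 242 240.0 1.105
220 239 242 240.5 1.106
221 238 244 241.2 1.105
222 240 242 241.0 1.105
223 241 241 241.0 1.118
225 241 241 241.0 1.119
228 241 241 241.0 1.124
[0.52167668 0.21280545 0.12804022] stem [array([241.4, 232.8]), array([240.1, 220.2])] mouth [240.7 220.6] chuck24 [239.8 211.5]
[-0.314 -0.104]
[-0.296  0.166]
[-0.037 -0.381]
```

Emit:
play_rows(steps=[[[0,0,0],[0.0005,0,-0.001],1],[[0,0,0],[0,0,-0.001],1],[[0,0,0],[0,0,-0.001],1],[[0,0,0],[0,0,-0.001],1],[[0,0,0],[0,0,-0.001],1],[[0,0,0],[0,0,-0.001],1],[[0,0,0],[0,0,0],1],[[0,0,0],[0,0,0],1]])

```text
clock: 14.35
tcp_pos: [0.522, 0.2128, 0.1219]
ee_rot: [3.139, -0.124, -0.0]
wrist_force: [0.8, -0.8, -1.7]
width: 0.0257
finger_force: 44.9
```

Emit:
play_rows(steps=[[[0,0,0],[0,0,-0.001],1],[[0,0,0],[0,0,-0.001],1],[[0,0,0],[0,0,-0.001],1],[[0,0,0],[0,0,-0.001],1],[[0,0,0],[0,0,-0.001],1],[[0,0,0],[0,0,0],1],[[0,0,0],[0,0,0],1]])

```text
clock: 15.05
tcp_pos: [0.5221, 0.2127, 0.1168]
ee_rot: [-3.139, 0.124, -0.0]
wrist_force: [0.2, 0.7, -2.2]
width: 0.0259
finger_force: 44.9
```

Emit:
play_rows(steps=[[[0,0,0],[0,0,-0.001],1],[[0,0,0],[0,0,-0.001],1],[[0,0,0],[0,0,-0.001],1],[[0,0,0],[0,0,0],1],[[0,0,0],[0,0,0],1]])

```text
clock: 15.55
tcp_pos: [0.5222, 0.2128, 0.1142]
ee_rot: [-3.139, 0.124, -0.001]
wrist_force: [-0.4, -1.2, 3.3]
width: 0.0258
finger_force: 44.9
```

Emit:
play_rows(steps=[[[0,0,0],[0,0,-0.001],1],[[0,0,0],[0,0,-0.001],1],[[0,0,0],[0,0,-0.001],1],[[0,0,0],[0,0,0],1],[[0,0,0],[0,0,0],1]])

```text
clock: 16.05
tcp_pos: [0.5223, 0.2128, 0.1115]
ee_rot: [-3.139, 0.124, -0.001]
wrist_force: [-1.9, -2.1, 7.1]
width: 0.0257
finger_force: 44.9
```

Emit:
play_rows(steps=[[[0,0,0],[-0.0005,-0.0005,-0.001],1],[[0,0,0],[0,0,-0.001],1],[[0,0,0],[0,0,-0.001],1],[[0,0,0],[0,0,0],1],[[0,0,0],[0,0,0],1]])

```text
clock: 16.55
tcp_pos: [0.5223, 0.2128, 0.1091]
ee_rot: [-3.138, 0.124, -0.003]
wrist_force: [-2.1, -2.5, 11.6]
width: 0.0256
finger_force: 44.9
```

Emit:
play_rows(steps=[[[0,0,0],[0,0,-0.0008],1],[[0,0,0],[0,0,-0.0005],1],[[0,0,0],[0,0,0],1],[[0,0,0],[0,0,0],1]])

```text
clock: 16.95
tcp_pos: [0.5223, 0.2128, 0.1079]
ee_rot: [-3.138, 0.124, -0.003]
wrist_force: [-1.9, -1.8, 13.1]
width: 0.0256
finger_force: 44.9
```

Emit:
play_rows(steps=[[[0,0,0],[0,0,-0.0003],1],[[0,0,0],[0,0,0],1],[[0,0,0],[0,0,0],1],[[0,0,0],[0,0,0],1],[[0,0,0],[0,0,0],1],[[0,0,0],[0,0,0],1]])

```text
clock: 17.55
tcp_pos: [0.5223, 0.2128, 0.1077]
ee_rot: [-3.138, 0.124, -0.003]
wrist_force: [-2.7, -1.5, 12.3]
width: 0.0255
finger_force: 44.9
```

Emit:
play_rows(steps=[[[0,0,0],[0,0,-0.0006],1],[[0,0,0],[0,0,0],1],[[0,0,0],[0,0,0],1],[[0,0,0],[0,0,0],1],[[0,0,0],[0,0,0],1],[[0,0,0],[0,0,0],1],[[0,0,0],[0,0,0],1],[[0,0,0],[0,0,0],1],[[0,0,0],[0,0,0],1],[[0,0,0],[0,0,0],1],[[0,0,0],[0,0,0],1],[[0,0,0],[0,0,0],1]])

```text
clock: 18.75
tcp_pos: [0.5223, 0.2128, 0.1072]
ee_rot: [-3.138, 0.124, -0.003]
wrist_force: [-3.4, -1.5, 12.5]
width: 0.0255
finger_force: 44.9
```

```bash
cat > rod.py <<'E'
from h import *
F=[]
for i in range(4):
    im,P,s=shot("wrist");F.append(s["wrist_force"])
T=(P-s["tcp_pos"])@R.from_rotvec(s["ee_rot"]).as_matrix()
b=T[(T[:,0]>.05)&(T[:,0]<.13)&(abs(T[:,1]+.001)<.003)&(T[:,2]<-.015)&(T[:,2]>-.075)]
print(np.mean(F,0),s["tcp_pos"],"rod tip tool x",np.quantile(b[:,0],.99),b[:,0].max())
b=T[(T[:,0]>.025)&(T[:,0]<.072)&(abs(T[:,1])<.015)&(T[:,2]<-.015)&(T[:,2]>-.08)]
print("zslope",np.degrees(np.arctan(np.polyfit(b[:,0],b[:,2],1)[0])))
E
python3 rod.py
```

```text
[-2.68256912 -1.54199076 12.91383592] [0.52231024 0.21283895 0.10713337] rod tip tool x 0.09827036722308413 0.09891466592318304
zslope 0.22398039088596672
```

Emit:
play_rows(steps=[[[0,0,0],[0,0,-0.0004],1],[[0,0,0],[0,0,0],1],[[0,0,0],[0,0,0],1],[[0,0,0],[0,0,0],1],[[0,0,0],[0,0,0],1],[[0,0,0],[0,0,0],1],[[0,0,0],[0,0,0],1],[[0,0,0],[0,0,0],1],[[0,0,0],[0,0,0],1],[[0,0,0],[0,0,0],1],[[0,0,0],[0,0,0],1],[[0,0,0],[0,0,0],1]])

```text
clock: 20.15
tcp_pos: [0.5223, 0.2128, 0.1068]
ee_rot: [-3.138, 0.124, -0.003]
wrist_force: [-2.8, -2.1, 14.3]
width: 0.0254
finger_force: 44.9
```

Emit:
play_rows(steps=[[[0,0,0],[0,0,0],1],[[0,0,0],[0,0,0],1],[[0,0,0],[0,0,0],1],[[0,0,0],[0,0,0],1],[[0,0,0],[0,0,0],1],[[0,0,0],[0,0,0],1]])

```text
clock: 20.75
tcp_pos: [0.5223, 0.2128, 0.1068]
ee_rot: [-3.138, 0.124, -0.003]
wrist_force: [-2.2, -2.2, 12.9]
width: 0.0255
finger_force: 44.9
```

```bash
python3 rod.py
```

```text
[-2.49256797 -1.57134118 13.23743181] [0.52234308 0.21285156 0.10679367] rod tip tool x 0.09827685261570125 0.09896383227430232
zslope 0.244171024011338
```

Contact is about 15.7 N and the rod is out by about 19 mm, so I'll lift off.

Emit:
play_rows(steps=[[[0,0,0],[0,0,0.004],1],[[0,0,0],[0,0,0.006],1],[[0,0,0],[0,0,0.008],1],[[0,0,0],[0,0,0.012],1],[[0,0,0],[0,0,0.02],1],[[0,0,0],[0,0,0.03],1],[[0,0,0],[0,0,0.03],1],[[0,0,0],[0,0,0.03],1],[[0,0,0],[0,0,0],1],[[0,0,0],[0,0,0],1],[[0,0,0],[0,0,0],1]])

```text
clock: 22.05
tcp_pos: [0.5203, 0.2116, 0.2436]
ee_rot: [3.138, -0.124, -0.004]
wrist_force: [0.0, 0.6, -3.3]
width: 0.0254
finger_force: 44.9
```

```bash
python3 rod.py
```

```text
[-0.01875645  0.03170214 -2.56133552] [0.5206681  0.21182868 0.24385063] rod tip tool x 0.09846075224659821 0.09920480636188841
zslope 0.13950092760759306
```

Emit:
play_rows(steps=[[[0,0,0],[-0.001,-0.03,0],1],[[0,0,0],[-0.001,-0.05,0],1],[[0,0,0],[-0.001,-0.05,0],1],[[0,0,0],[-0.001,-0.05,0],1],[[0,0,0],[-0.001,-0.05,0],1],[[0,0,0],[-0.001,-0.05,0],1],[[0,0,0],[-0.001,-0.05,0],1],[[0,0,0],[-0.001,-0.05,0],1],[[0,0,0],[-0.001,-0.05,0],1],[[0,0,0],[-0.001,-0.05,0],1],[[0,0,0],[-0.001,-0.05,0],1],[[0,0,0],[-0.001,-0.05,0],1]])

```text
clock: 23.45
tcp_pos: [0.509, -0.3695, 0.2447]
ee_rot: [-3.139, 0.124, 0.001]
wrist_force: [1.4, 0.7, -2.1]
width: 0.0256
finger_force: 44.9
```

Emit:
play_rows(steps=[[[0,0,0],[0,-0.026,0],1],[[0,0,0],[0,0,-0.04],1],[[0,0,0],[0,0,-0.04],1],[[0,0,0],[0,0,-0.04],1],[[0,0,0],[0,0,-0.03],1],[[0,0,0],[0,0,-0.01],1],[[0,0,0],[0,0,0],1],[[0,0,0],[0,0,0],1],[[0,0,0],[0,0,0],1],[[0,0,0],[0,0,0],1]])

```text
clock: 24.45
tcp_pos: [0.5105, -0.3944, 0.087]
ee_rot: [3.138, -0.124, 0.004]
wrist_force: [-0.3, 0.6, -1.8]
width: 0.0255
finger_force: 44.9
```

```bash
python3 - <<'E'
from h import *
for i in range(2):
    im,P,s=shot("wrist");print(s["tcp_pos"].round(4),R.from_rotvec(s["ee_rot"]).as_matrix()[:,[0,2]].T.round(4).tolist(),np.round(s["wrist_force"],2))
near=(np.linalg.norm(P[:,:2]-[.509,-.394],axis=1)<.06)
t=P[near&(P[:,2]>.03)&(P[:,2]<.039)];print("stand",len(t),cv2.minAreaRect(t[:,:2].astype(np.float32)*1000),np.median(t[:,2]))
E
```

```text
[ 0.5105 -0.3944  0.087 ] [[0.9969, -0.0789, 0.0024], [0.0023, -0.0016, -1.0]] [-0.34  0.57 -1.79]
[ 0.5102 -0.3942  0.0867] [[0.9969, -0.079, 0.0019], [0.0018, -0.0013, -1.0]] [-0.36  0.7  -2.03]
stand 4823 ((508.7774658203125, -394.4189147949219), (76.245849609375, 76.547607421875), 64.40172576904297) 0.03673193010408905
```

Emit:
play_rows(steps=[[[0,0,0],[-0.0015,0.0005,-0.02],1],[[0,0,0],[0,0,-0.02],1],[[0,0,0],[0,0,-0.01],1],[[0,0,0],[0,0,-0.005],1],[[0,0,0],[0,0,-0.005],1],[[0,0,0],[0,0,0],1],[[0,0,0],[0,0,0],1]])

```text
clock: 25.25
tcp_pos: [0.5084, -0.3934, 0.0258]
ee_rot: [3.139, -0.124, 0.001]
wrist_force: [0.6, 0.5, -3.0]
width: 0.0258
finger_force: 44.9
```

Emit:
play_rows(steps=[[[0,0,0],[0,-0.0004,-0.005],1],[[0,0,0],[0,0,-0.005],1],[[0,0,0],[0,0,-0.004],1],[[0,0,0],[0,0,-0.002],1],[[0,0,0],[0,0,0],1],[[0,0,0],[0,0,0],1]])

```text
clock: 25.85
tcp_pos: [0.5081, -0.3936, 0.0092]
ee_rot: [3.139, -0.124, 0.0]
wrist_force: [-0.0, -0.4, -3.5]
width: 0.0258
finger_force: 44.9
```

Emit:
play_rows(steps=[[[0,0,0],[0,0,-0.001],1],[[0,0,0],[0,0,-0.001],1],[[0,0,0],[0,0,0],1],[[0,0,0],[0,0,0],1]])

```text
clock: 26.25
tcp_pos: [0.508, -0.3935, 0.0072]
ee_rot: [3.139, -0.124, -0.0]
wrist_force: [-0.5, 0.7, -2.8]
width: 0.0256
finger_force: 44.9
```

Emit:
play_rows(steps=[[[0,0,0],[0,0,-0.0007],1],[[0,0,0],[0,0,-0.0007],1],[[0,0,0],[0,0,0],1],[[0,0,0],[0,0,0],1]])

```text
clock: 26.65
tcp_pos: [0.5081, -0.3936, 0.007]
ee_rot: [3.139, -0.124, 0.0]
wrist_force: [-3.0, 2.1, 6.8]
width: 0.0253
finger_force: 44.9
```

Emit:
play_rows(steps=[[[0,0,0],[0,0,0.0007],1],[[0,0,0],[0,0,0],1],[[0,0,0],[0,0,0],-1],[[0,0,0],[0,0,0],-1],[[0,0,0],[0,0,0],-1],[[0,0,0],[0,0,0],-1],[[0,0,0],[0,0,0],-1],[[0,0,0],[0,0,0],-1],[[0,0,0],[0,0,0],-1]])

```text
clock: 27.55
tcp_pos: [0.508, -0.3936, 0.0065]
ee_rot: [3.139, -0.124, -0.0]
wrist_force: [0.5, 0.0, 0.7]
width: 0.0798
finger_force: 0.0
```

Emit:
play_rows(steps=[[[0,0,0],[0,0,0.01],-1],[[0,0,0],[0,0,0.03],-1],[[0,0,0],[0,0,0.04],-1],[[0,0,0],[0,0,0.04],-1],[[0,0,0],[0,0,0.04],-1],[[0,0,0],[0,0,0.03],-1],[[0,0,0],[0,0,0],-1],[[0,0,0],[0,0,0],-1],[[0,0,0],[0,0,0],-1],[[0,0,0],[0,0,0],-1]])

```text
clock: 28.55
tcp_pos: [0.5072, -0.3929, 0.1951]
ee_rot: [-3.138, 0.124, 0.004]
wrist_force: [0.0, -0.6, -0.5]
width: 0.0885
finger_force: 0.0
```

```bash
python3 g.py; python3 - <<'E'
from h import *
im,P,s=shot("wrist");print(s["width"],s["finger_force"])
b=P[(P[:,0]>.53)&(P[:,0]<.63)&(P[:,2]>.048)&(P[:,2]<.08)&(abs(P[:,1]+.40)<.02)];print("rod tip x",b[:,0].max(),"len from axis",b[:,0].max()-.5085)
cv2.imwrite("pics/w8.png",cv2.resize(im[50:270,200:440],None,fx=2.5,fy=2.5)[:,:,::-1])
E
```

```text
28.55 [ 0.5072 -0.3929  0.1951] [[0.9969, -0.0788, -0.0024], [-0.0023, 0.0016, -1.0]]
top 911 0.08265422045226069 ((508.400146484375, -392.03387451171875), (25.12941551208496, 32.02131271362305), 84.97972869873047)
barrel -5.223321914453426 -0.39185174168714776
stand ((508.6602478027344, -394.1177978515625), (76.02499389648438, 76.3177261352539), 64.4516830444336)
28.6 [ 0.5073 -0.393   0.1952] [[0.9969, -0.0788, -0.0021], [-0.002, 0.0014, -1.0]]
top 915 0.08271683316637561 ((508.2282409667969, -392.07806396484375), (24.987899780273438, 31.616134643554688), 85.13510131835938)
barrel -5.074055034037204 -0.39199987022235766
stand ((508.56463623046875, -394.1977233886719), (76.22283935546875, 76.42371368408203), 64.43888854980469)
0.08820361383780644 0.0
rod tip x 0.6064799903352559 len from axis 0.09797999033525595
```

View pics/w8.png

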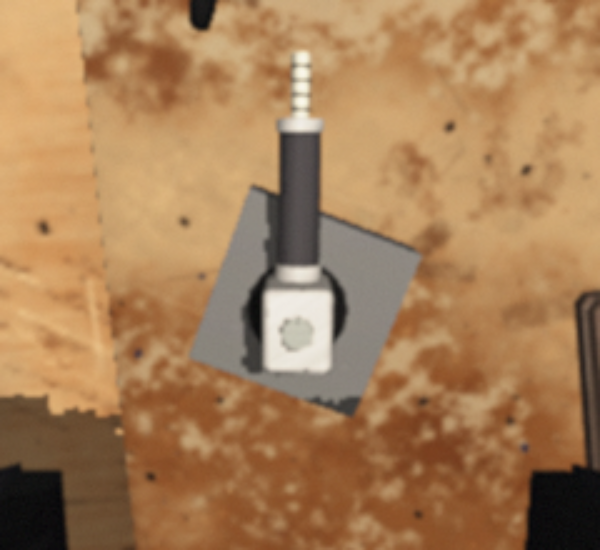

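The gauge is upright and home: its top is at z 0.0827, the same as at the start. The rod shows its graduations at (300,85) in the crop, about 19 mm out.

```bash
python3 -c "
from rig import r
print(r.finish_job())"
```

```text
the job is handed in; nothing more can be done
None
```

I pressed the gauge onto the valve stem at about 15–16 N for well over 1.5 s and put it back upright, fully home in its stand, with the rod showing about 19 mm; on the first grasp the fingers shut on the gauge's top and turned it about 3° in its stand before I regripped.

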